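Return the spacer sleeve to the idli stand in the roll-top bin

TASK

Roll the bin's slatted cover right back as far as it goes, slip the loose steel spacer sleeve over the rod of the idli stand inside so that it stands down on the plate, and roll the cover fully shut again. Leave the other things on the counter standing where they are.

Things in the scene. Friction and masses are not known exactly. Their poses are not given: they have to be found in the camera images.
- bin: Wooden roll-top bin, fixed, 314 deep (x), 240 wide (y), 192 mm high. Origin: centre of its underside; -x is its front. Side cheeks: half discs of radius 157 about the roll axis, inner faces at y = -110 and +110. Front wall: outer face 132 mm ahead of the origin, 116 high. Fixed back shell inside the cover. Cover back: open from above between front wall and 30 mm behind the origin.
- roll_axis (a point): Middle of the horizontal axis the cover rolls about (the bin's y direction), 35 mm above the bin's origin.
- cover (a joint): Roll angle of the cover (arc of wooden slats, outer radius 152 mm about the roll axis): 0 shut, 1.2 rad fully back, stops at both ends. Seen from the side its grip bar is 40 degrees above the horizontal on the front side when shut; it rises, passes the top and ends 19 degrees beyond. Stays where left; takes about 2 to 4 N at the bar.
- grip_bar (a point): Middle of the outer edge of the cover's wooden grip bar, 179 mm from the roll axis. The bar is a rib 10 mm thick (along the rolling direction) and 130 mm long (along the bin's y), standing 27 mm radially out of the slats near the cover's front edge. Push it from the front or underside to open, from the rear or top side to shut.
- stand: Steel idli stand fixed inside the bin: two round plates 124 mm across with shallow cups, on a central upright rod 10 mm in diameter with a rounded tip. Origin: on the rod's axis at its foot (10 mm above the counter); z up.
- rod_tip (a point): Top of the rod, 67 mm above the upper plate and 117 mm above the counter.
- seat (a point): Point on the rod's axis on top of the upper plate (50 mm above the counter), where the sleeve's foot belongs.
- sleeve: Loose plain steel tube, 26 mm outside diameter, 16 mm bore right through, 45 mm tall, about 110 g, standing upright on the counter. Origin: centre of its underside; z along its axis.
- tin: Bystander: small closed steel spice tin, 34 mm diameter, 45 mm tall, no bore. Origin: centre of its underside.
- tumbler: Bystander: open steel tumbler, 60 mm diameter at the rim, 75 mm tall. Origin: centre of its underside.
- jar: Bystander: empty glass jar, 84 mm diameter, 130 mm tall. Origin: centre of its underside.
- filter: Bystander: steel coffee filter, 74 mm diameter, 172 mm tall. Origin: centre of its underside.
- mortar: Bystander: stone mortar, 116 mm diameter, 70 mm tall. Origin: centre of its underside.
- tawa: Bystander: cast iron tawa, 224 mm diameter, with a 140 mm handle along its x. Origin: centre of its underside.
Mind the look-alikes: they are no part of the job. What is shaped like the sleeve but brown or orange is not meant.

How it is judged:
By the outcome, as a careful person would: the job done as asked, in the order asked, and still so for the second after the job is handed in, with the robot touching nothing.
It also fails if it takes over 67 s, if anything falls off the work surface, if the arm or the gripper's body presses on something with over 40 N, if the wrist force passes 120 N, or if a joint passes its speed limit or range.

ROBOT

A 6-joint arm with a two-finger parallel gripper is mounted at the origin on the work surface. World frame = base frame: x ahead of the robot, y to its left, z up, the work surface at z = 0. Lengths are in m, angles in rad, forces in N, time in s.
With the tool pointing down it reaches from about 0.275 to 0.875 m from the base axis. Payload 12.5 kg.
Tool frame: the origin (TCP) lies at the very end of the fingers, on their centre line; the grasp point (between the pads) lies 19 mm behind it; z points along the fingers, y is the line along which they close (so a half turn about z gives the same grasp; the last joint's range is limited). The gripper opens to 85 mm and grips with 20 to 120 N. Pads are 22 mm wide; open, the fingers measure 114 mm over their backs; the gripper's body (76 mm by 85 mm) begins 54 mm behind the grasp point. The pads swing forward as they close: fully open they stand 13 mm farther back than shut.
Start: joints at [1.2, 0.351, 1.652, -0, 1.139, -0.085], TCP at [0.155, 0.528, 0.231] pointing down, gripper open.
Joint ranges: [-2.75, 2.75], [-0.79, 2.1], [0.01, 2.65], [-1.57, 4.71], [0.07, 3.14], [-2.87, 2.87]. Speed limits (rad/s): [2.22, 2.22, 2.79, 3.14, 3.14, 3.14].

INTERFACE

Orientations are given as a 3x3 rotation matrix whose columns are the frame's x, y, z axes.
In Python, from bench import manip gives the robot as it stands. Calls block until the motion is done:
- manip.move_ptp(position, orientation): joint-space move of the TCP to a pose.
- manip.move_l(position, attitude=None, max_speed=0.15): straight line of the TCP; attitude=None keeps the orientation; max_speed is the mean speed in m/s.
- manip.move_j(angles): joint-space move.
- manip.set_gripper(opening, effort=None): opening from 0.0 (shut) to 1.0 (fully open); effort is the grip in N (None keeps the last); returns when the fingers have stopped.
- manip.dwell(seconds).
- manip.inverse_kinematics(position, orientation): joint angles nearest the present ones, or None.
- manip.grab_frame(name): name is "scene" or "top" or "wrist"; returns (picture, depth): 480x640x3 uint8, red, green, blue; 480x640 float32, m along the optical axis (not along the pixel's ray), 0 where there is no reading.
- manip.get_calibration(name): a dict with "camera_matrix" (3x3 intrinsics, pixels), "R" (3x3) and "t" (3): a world point X has camera coordinates R X + t. Camera axes: x right, y down, z forward; pixel columns grow to the right and rows downward; lengths in m; the calibration is good to about 2 mm. A picture is of the moment at which its call begins: read the wrist's pose just before it. get_calibration takes no time and is no camera call; for the wrist camera it gives the pose at the moment of the call.
A pose or a line that the arm cannot do raises manip.Unreachable and nothing moves.
- manip.sign_off(): hands the job in; it is judged then, once.
Trained networks look in the newest picture that a camera, given by its name, has taken for a name from the list of things; names that differ only in an ending like _2 or _b are one class to them, and where a whole thing is asked for, a point or a joint stands for the part that bears it (a point fixed in the world has none). Each returns a list of dicts, best first, with "confidence" (0 to 1); they miss things now and then, are a little off and sometimes report something else, mostly with a low value. They report only what shows in the picture. A call takes as long as a camera call. They do not tell look-alikes from the thing itself.
- manip.look_for(camera, name): "at" ([x, y, z] in m, in world coordinates, good to about 4 mm: the middle of the surface that is visible of it).
Readings, each from a call of its own:
- manip.current_time(): time.
- manip.current_qpos(): joint angles.
- manip.current_joint_vel(): joint speeds.
- manip.current_joint_torque(): joint torques, N m.
- manip.current_ee_pos(): TCP position.
- manip.current_tcp_rot(): TCP orientation.
- manip.current_force(): force on the tool from outside, world axes, zero at the start.
- manip.current_ft_torque(): the same for the moment, N m.
- manip.current_grip_width(): opening from 0.0 (shut) to 1.0 (fully open).
- manip.current_grip_force(): force on a finger pad.
Only numpy, scipy, OpenCV 4.12 (cv2) and the standard library are available. Lean on these libraries where they do the work, as an engineer would, in place of code of your own. Each camera call takes 0.05 s, during which the arm holds its last target. There are 200 camera calls.

## Working session

There is one attempt and no reset: what is moved stays moved. The work goes in short steps, each a Python script; the robot and the scene stay as the last script left them, time stands still between calls to the robot, and variables do not carry over. Pictures are saved under pics/ and viewed, at most 10 in all, crops included, and the job is handed in when it is done.

```bash
mkdir -p pics; python3 - <<'E'
from bench import manip
import cv2,numpy as np
for c in("scene","top"):
    p,d=manip.grab_frame(c); cv2.imwrite(f"pics/{c}0.png",p[:,:,::-1]); np.savez(f"{c}0.npz",p=p,d=d)
    k=manip.get_calibration(c); K,R,t=map(np.array,(k["camera_matrix"],k["R"],k["t"]))
    print(c,-R.T@t)
    for n in("bin","grip_bar","cover","stand","rod_tip","sleeve","tin","tumbler","jar","filter","mortar","tawa"):
        for r in manip.look_for(c,n)[:4]:
            x=K@(R@np.array(r["at"])+t); print(n,np.round(r["at"],3),round(r["confidence"],2),(x[:2]/x[2]).round())
print(manip.current_time())
E
```

```text
scene [1.31041709 0.69531683 0.84507931]
bin [ 0.629 -0.079  0.129] 0.66 [262. 262.]
grip_bar [ 0.562 -0.131  0.179] 0.72 [266. 223.]
cover [ 0.562 -0.134  0.182] 0.82 [266. 221.]
sleeve [0.437 0.341 0.03 ] 0.74 [467. 335.]
sleeve [0.475 0.305 0.032] 0.74 [443. 336.]
sleeve [0.373 0.289 0.032] 0.61 [460. 309.]
tin [0.446 0.21  0.034] 0.66 [413. 309.]
tumbler [0.564 0.303 0.051] 0.8 [420. 351.]
jar [0.724 0.257 0.094] 0.84 [354. 369.]
filter [ 0.631 -0.078  0.129] 0.74 [262. 263.]
filter [0.701 0.454 0.122] 0.56 [457. 407.]
mortar [ 0.61  -0.447  0.053] 0.93 [174. 231.]
tawa [ 0.227 -0.459  0.01 ] 0.59 [273. 193.]
top [ 0.24342062 -0.00832994  1.47658522]
bin [ 0.541 -0.136  0.166] 0.61 [366. 225.]
cover [ 0.539 -0.132  0.175] 0.75 [364. 226.]
sleeve [0.469 0.294 0.038] 0.51 [209. 261.]
sleeve [ 0.544 -0.136  0.169] 0.43 [366. 224.]
sleeve [0.362 0.286 0.034] 0.42 [211. 300.]
tin [0.432 0.204 0.049] 0.61 [241. 274.]
tumbler [0.553 0.3   0.039] 0.97 [208. 232.]
jar [0.721 0.259 0.081] 0.98 [222. 171.]
jar [ 0.591 -0.438  0.053] 0.73 [468. 217.]
filter [0.655 0.439 0.15 ] 0.55 [148. 186.]
mortar [ 0.589 -0.438  0.052] 0.6 [468. 217.]
tawa [ 0.298 -0.451  0.002] 0.75 [473. 321.]
tawa [ 0.544 -0.135  0.168] 0.32 [365. 224.]
1.3
```

View pics/scene0.png

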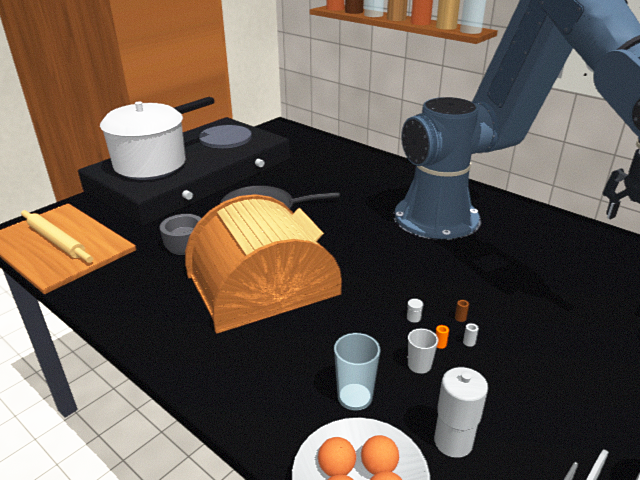

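```bash
python3 - <<'E'
import cv2,numpy as np
a=cv2.imread("pics/scene0.png")[280:380,380:500]; b=cv2.imread("pics/top0.png")
c=cv2.resize(a,(480,400),interpolation=cv2.INTER_CUBIC)
d=cv2.resize(b[160:330,130:430],(800,453),interpolation=cv2.INTER_CUBIC)
cv2.imwrite("pics/crop.png",c);cv2.imwrite("pics/topc.png",d)
E
```

```text
(no output)
```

View pics/crop.png

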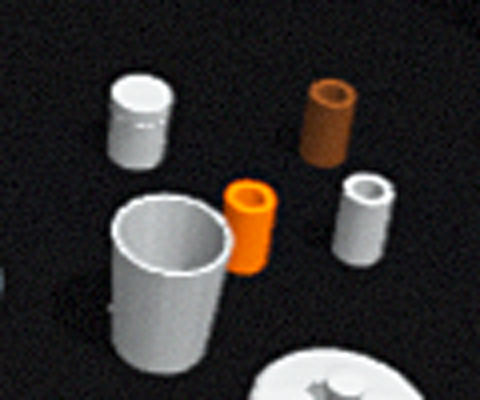

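View pics/topc.png

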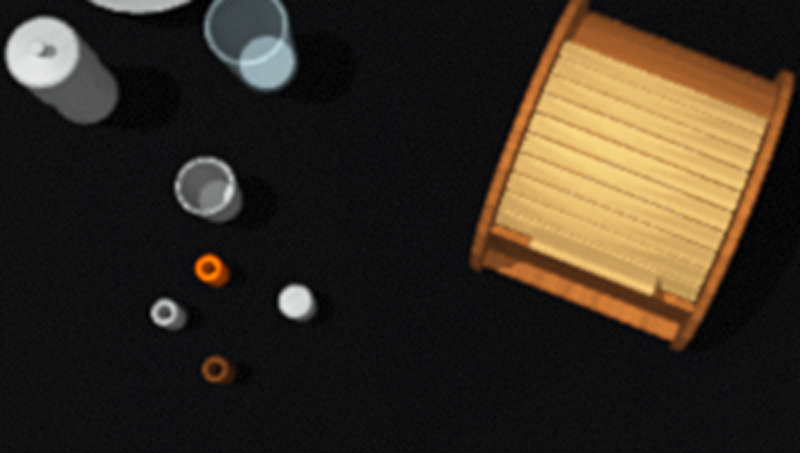

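Candidates for the sleeve in the scene view: brown tube (461,310), orange tube (442,336), grey steel tube with an open bore (470,334), closed tin (414,310). The grey bored tube is the sleeve: brown and orange are excluded and the tin has no bore. The crop confirms this. The bin's front faces the robot, with its yaw at about -20°. Next I fit the bin and sleeve from depth and check reach along the arc.

```bash
cat > h.py <<'E'
from bench import manip
import numpy as np, cv2
def cloud(c,d,k=None):
    k=k or manip.get_calibration(c); K,R,t=[np.array(k[n]) for n in("camera_matrix","R","t")]
    v,u=np.mgrid[:480,:640]; ray=np.stack([(u-K[0,2])/K[0,0],(v-K[1,2])/K[1,1],np.ones_like(d)],-1)
    X=(ray*d[...,None]-t)@R; X[d<=0]=np.nan
    return X
def tip_pose(B,a,pitch,off,r=.163,sgn=1):
    """finger beside bar at angle a (front horizontal=0), off = tangential offset (opening +) , pitch = tool angle"""
    x,y,yaw=B; f=np.array([np.cos(yaw),np.sin(yaw),0]); l=np.array([-f[1],f[0],0]); z=np.array([0,0,1.])
    rad=lambda q:-np.cos(q)*f+np.sin(q)*z
    tan=np.sin(a)*f+np.cos(a)*z
    p=np.array([x,y,.035])+r*rad(a)+off*tan
    tz=-rad(pitch); ty=sgn*l; return p,np.c_[np.cross(ty,tz),ty,tz]
E
python3 - <<'E'
from h import *
from scipy.optimize import least_squares
P={}
for c in("scene","top"):
    P[c]=cloud(c,np.load(f"{c}0.npz")["d"])
def fit(pts):
    def loc(q):
        c,s=np.cos(q[2]),np.sin(q[2]);d=pts[:,:2]-q[:2];return d[:,0]*c+d[:,1]*s,-d[:,0]*s+d[:,1]*c
    def res(q):
        u,v=loc(q);r=np.hypot(u,pts[:,2]-.035)
        seg=lambda e:np.maximum(e,0)
        A=np.hypot(r-.152,seg(abs(v)-.110))
        Bc=np.hypot(r-.157,seg(abs(abs(v)-.115)-.005))
        C=np.hypot(abs(v)-.120,seg(r-.157))
        return np.minimum(np.minimum(A,Bc),C)
    best=None
    for y0 in(-.12,-.14):
        s=least_squares(res,[.63,y0,-.36],loss="soft_l1",f_scale=.002)
        if best is None or s.cost<best.cost:best=s
    return best.x,np.median(abs(res(best.x)))
al=[]
for c in P:
    X=P[c].reshape(-1,3);m=(abs(X[:,0]-.62)<.2)&(abs(X[:,1]+.125)<.2)&(X[:,2]>.07)&(X[:,2]<.195)
    al.append(X[m]);q,e=fit(X[m]);print(c,m.sum(),q,np.degrees(q[2]),e)
q,e=fit(np.r_[tuple(al)]);print(q,e);np.save("B.npy",q)
for c in P:
    X=P[c];m=np.hypot(X[...,0]-.432,X[...,1]-.338)<.03
    m&=X[...,2]>.012;Z=X[m];t=Z[Z[:,2]>.041];print(c,len(Z),len(t),t.mean(0),(t.min(0)+t.max(0))/2,Z[:,2].max())
q0=manip.current_qpos()
for sgn in(1,-1):
  for off in(-.018,.018):
    print(sgn,off,[(a,p) for a in(40,60,80,109) for p in(40,50,60,70,80,90,100,109) if manip.inverse_kinematics(*tip_pose(q,np.radians(a),np.radians(p),off,sgn=sgn)) is not None])
E
```

```text
scene 11074 [ 0.56582046 -0.14466039 -0.39352266] -22.5471877407039 0.00202396627745826
top 8578 [ 0.57173261 -0.14665345 -0.3938343 ] -22.565043435941877 0.0027750390850619228
[ 0.56810195 -0.14560768 -0.39395479] 0.0026182212588641146
scene 209 63 [0.42709336 0.34281489 0.0436354 ] [0.4261795  0.34253473 0.04405474] 0.04702933177256171
top 86 48 [0.42403658 0.34194128 0.04567741] [0.42402785 0.34110679 0.04692409] 0.05266026611296004
1 -0.018 [(40, 40), (40, 50), (40, 60), (40, 70), (40, 80), (40, 90), (40, 100), (40, 109), (60, 40), (60, 50), (60, 60), (60, 70), (60, 80), (60, 90), (60, 100), (60, 109), (80, 40), (80, 50), (80, 60), (80, 70), (80, 80), (80, 90), (80, 100), (80, 109), (109, 40), (109, 50), (109, 60), (109, 70), (109, 80), (109, 90), (109, 100), (109, 109)]
1 0.018 [(40, 40), (40, 50), (40, 60), (40, 70), (40, 80), (40, 90), (40, 100), (40, 109), (60, 40), (60, 50), (60, 60), (60, 70), (60, 80), (60, 90), (60, 100), (60, 109), (80, 40), (80, 50), (80, 60), (80, 70), (80, 80), (80, 90), (80, 100), (80, 109), (109, 40), (109, 50), (109, 60), (109, 70), (109, 80), (109, 90), (109, 100), (109, 109)]
-1 -0.018 [(40, 40), (40, 50), (40, 60), (40, 70), (40, 80), (40, 90), (40, 100), (40, 109), (60, 40), (60, 50), (60, 60), (60, 70), (60, 80), (60, 90), (60, 100), (60, 109), (80, 40), (80, 50), (80, 60), (80, 70), (80, 80), (80, 90), (80, 100), (80, 109), (109, 40), (109, 50), (109, 60), (109, 70), (109, 80), (109, 90), (109, 100), (109, 109)]
-1 0.018 [(40, 40), (40, 50), (40, 60), (40, 70), (40, 80), (40, 90), (40, 100), (40, 109), (60, 40), (60, 50), (60, 60), (60, 70), (60, 80), (60, 90), (60, 100), (60, 109), (80, 40), (80, 50), (80, 60), (80, 70), (80, 80), (80, 90), (80, 100), (80, 109), (109, 40), (109, 50), (109, 60), (109, 70), (109, 80), (109, 90), (109, 100), (109, 109)]
```

```bash
python3 - <<'E'
from h import *
B=np.load("B.npy");x,y,w=B
for c in("scene","top"):
    X=cloud(c,np.load(f"{c}0.npz")["d"]).reshape(-1,3);d=X[:,:2]-B[:2]
    u=d[:,0]*np.cos(w)+d[:,1]*np.sin(w);v=-d[:,0]*np.sin(w)+d[:,1]*np.cos(w);r=np.hypot(u,X[:,2]-.035);a=np.degrees(np.arctan2(X[:,2]-.035,-u))
    m=(r>.166)&(r<.19)&(abs(v)<.1)&(X[:,2]>.06);print(c,m.sum(),np.percentile(r[m],[50,95]),np.percentile(a[m],[5,50,95]),np.percentile(v[m],[2,50,98]))
for s in(1,-1):
    for a,o,r in((40,-.026,.25),(40,-.018,.163),(80,-.018,.163),(109,-.018,.163),(112,.02,.2),(40,.018,.163)):
        print(s,a,np.round(manip.inverse_kinematics(*tip_pose(B,np.radians(a),np.radians(a),o,r,s)),2))
E
```

```text
scene 114 [0.16989617 0.17283496] [42.35009368 43.82351134 44.79842088] [-0.05981642  0.00963787  0.06510767]
top 224 [0.17244906 0.17654514] [41.8729561  43.71805735 45.1989381 ] [-0.06144617  0.00284508  0.06161806]
1 40 [-0.18  0.    2.62  3.59  0.38  1.28]
1 40 [-0.24  0.31  2.5   3.36  0.55  1.48]
1 80 [-0.32  0.31  1.83 -0.02  0.83 -1.48]
1 109 [-0.34  0.69  1.24  0.02  1.55 -1.52]
1 112 [-0.35  0.82  0.96  0.02  1.74 -1.52]
1 40 [-0.26  0.23  2.44  3.41  0.41  1.42]
-1 40 [-0.18  0.    2.62  3.59  0.38 -1.86]
-1 40 [-0.24  0.31  2.5   3.36  0.55 -1.67]
-1 80 [-0.32  0.31  1.83 -0.02  0.83  1.66]
-1 109 [-0.34  0.69  1.24  0.02  1.55  1.62]
-1 112 [-0.35  0.82  0.96  0.02  1.74  1.62]
-1 40 [-0.26  0.23  2.44  3.41  0.41 -1.73]
```

```bash
python3 - <<'E'
from h import *
from scipy.optimize import least_squares
B=np.load("B.npy")
al=[]
def loc(X,q):
    c,s=np.cos(q[2]),np.sin(q[2]);d=X[:,:2]-q[:2];return d[:,0]*c+d[:,1]*s,-d[:,0]*s+d[:,1]*c
for cs in(("scene",),("top",),("scene","top")):
    X=np.concatenate([cloud(c,np.load(f"{c}0.npz")["d"]).reshape(-1,3) for c in cs])
    u,v=loc(X,B);r=np.hypot(u,X[:,2]-.035);a=np.degrees(np.arctan2(X[:,2]-.035,-u))
    S=X[(abs(v)<.1)&(a>48)&(a<115)&(abs(r-.152)<.012)]; C=X[(abs(abs(v)-.116)<.008)&(a>15)&(a<150)&(abs(r-.157)<.008)]
    W=X[(abs(v-.12)<.006)&(r<.145)&(X[:,2]>.03)]
    def res(q):
        f=lambda P,R:np.hypot(loc(P,q)[0],P[:,2]-.035-q[3])-R
        return np.r_[f(S,.152-.0005),f(C,.157),loc(W,q)[1]-.12]
    s=least_squares(res,[*B,0],loss="soft_l1",f_scale=.002)
    print(cs,len(S),len(C),len(W),s.x.round(4)); 
    for lo in range(48,115,15):
        k=(abs(v)<.1)&(a>lo)&(a<lo+15)&(abs(r-.152)<.012);print(lo,k.sum(),(np.median(np.hypot(loc(X[k],s.x)[0],X[k,2]-.035-s.x[3]))).round(4),end=' ')
    k=(abs(v)<.06)&(r>.166)&(r<.19)&(X[:,2]>.06);uu,_=loc(X[k],s.x);zz=X[k,2]-.035-s.x[3];print('bar',np.degrees(np.median(np.arctan2(zz,-uu))).round(1),np.percentile(np.hypot(uu,zz),95).round(4))
    if len(cs)==2:np.save("B2.npy",s.x)
B=np.load("B2.npy")[:3]
for p in(35,40,45,50,55):
    for a in(40,60,80,95,109):
        print(p,a,np.round(manip.inverse_kinematics(*tip_pose(B,np.radians(a),np.radians(p),-.018,.166,1)),2)[2:])
E
```

```text
('scene',) 2668 1194 5168 [ 5.740e-01 -1.481e-01 -3.929e-01 -5.000e-04]
48 269 0.1512 63 502 0.1515 78 672 0.1518 93 828 0.1522 108 823 0.1516 bar 42.6 0.178
('top',) 4879 840 0 [ 0.9826  0.8371 -0.3922  0.0014]
48 1038 0.1514 63 1144 0.1515 78 1157 0.1515 93 1094 0.1515 108 680 0.1512 bar 41.8 0.1812
('scene', 'top') 7547 2034 5168 [ 5.741e-01 -1.482e-01 -3.927e-01  4.000e-04]
48 1307 0.1511 63 1646 0.1513 78 1829 0.1516 93 1922 0.1519 108 1503 0.1514 bar 42.3 0.1807
35 40 [2.53 3.33 0.72 1.51]
35 60 [2.43 3.37 0.5  1.45]
35 80 [2.3  3.4  0.37 1.4 ]
35 95 [2.2  3.41 0.31 1.38]
35 109 [2.11 3.4  0.29 1.37]
40 40 [2.49 3.36 0.53 1.47]
40 60 [2.39 3.44 0.34 1.37]
40 80 [2.26 3.53 0.22 1.26]
40 95 [2.15 3.59 0.17 1.19]
40 109 [2.06 3.61 0.15 1.16]
45 40 [2.45 3.42 0.36 1.41]
45 60 [2.34 3.61 0.19 1.19]
45 80 [2.21 4.08 0.09 0.71]Traceback (most recent call last):
  File "<stdin>", line 24, in <module>
    return _wrapfunc(a, 'round', decimals=decimals, out=out)
    return _wrapit(obj, method, *args, **kwds)
    result = getattr(arr, method)(*args, **kwds)
TypeError: unsupported operand type(s) for *: 'NoneType' and 'float'
```

```bash
cat >> h.py <<'E'
B=np.load("B2.npy")[:3]
def push(a,p=35,extra=0,rr=0):
    d=np.radians(a-p); s=min(.011,(.179-.161)/max(np.sin(d),1e-3)-.011)
    return tip_pose(B,np.radians(a),np.radians(p),-(.005+s*np.cos(d))+extra,.161+.011*np.sin(d)+rr)
E
python3 - <<'E'
from h import *
manip.set_gripper(0)
P,R=push(40,extra=-.014,rr=.06); 
print(np.round(manip.inverse_kinematics(P,R),2))
manip.move_ptp(P,R); F0=np.array(manip.current_force())
manip.move_l(push(40,extra=-.012)[0])
print("in",np.round(manip.current_force()-F0,1))
for a in np.linspace(40,106,8):
    manip.move_l(push(a)[0]); print(round(a),np.round(manip.current_force()-F0,1))
for a in np.arange(106.7,114,.7):
    manip.move_l(push(a)[0],max_speed=.05); f=manip.current_force()-F0; print(round(a,1),np.round(f,1))
    if np.linalg.norm(f)>12: break
print(manip.current_time())
p,d=manip.grab_frame("top");cv2.imwrite("pics/top1.png",p[:,:,::-1]);np.savez("top1.npz",p=p,d=d)
E
```

```text
[-0.2   0.2   2.63  3.4   0.66  1.47]
in [-0.5  1.5  0.4]
40 [-0.8  2.1 -0.1]
49 [-1.2  0.   0.4]
59 [ 0.   1.  -0.6]
68 [-0.6  1.7  0.9]
78 [-1.5  1.1 -0.4]
87 [-0.8  0.9 -0.5]
97 [-0.5  2.  -0.3]
106 [-0.9  0.9 -0.2]
106.7 [-1.5  2.9  0.8]
107.4 [-0.9  2.1 -0.1]
108.1 [-0.3  1.1  0.5]
108.8 [-0.6  1.7 -0.4]
109.5 [-18.1   6.5  11.4]
9.3667
```

```bash
python3 - <<'E'
from h import *
P,R=push(109); T=R[:,2]
manip.move_l(P-.07*T,max_speed=.25)
x,y,w=B;f=np.array([np.cos(w),np.sin(w),0]);l=np.array([-f[1],f[0],0])
ty=l if abs(manip.inverse_kinematics(P-.07*T,np.c_[f,-l,[0,0,-1]])[5])>1.6 else -l
R=np.c_[np.cross(ty,[0,0,-1]),ty,[0,0,-1]]
manip.move_ptp(np.array([x,y,.33])-.06*f,R); manip.set_gripper(.5)
for c in("top","wrist"):
    k=manip.get_calibration(c);p,d=manip.grab_frame(c);cv2.imwrite(f"pics/{c}2.png",p[:,:,::-1]);np.savez(f"{c}2.npz",p=p,d=d,**k)
    for n in("rod_tip","stand"): print(c,n,[(np.round(r["at"],4),round(r["confidence"],2)) for r in manip.look_for(c,n)[:2]])
    X=cloud(c,d,k).reshape(-1,3);q=X[:,:2]-B[:2];u=q@f[:2];v=q@l[:2]
    r=X[(u>-.115)&(u<.0)&(abs(v)<.09)&(X[:,2]>.07)&(X[:,2]<.13)]
    print(c,len(r),r.mean(0) if len(r) else 0, np.percentile(r,[5,95],axis=0) if len(r) else 0)
    e=X[(u>-.11)&(u<.0)&(abs(v)<.1)&(X[:,2]>.03)&(X[:,2]<.065)]
    if len(e): print("plate",len(e),np.percentile(e,[0.5,99.5],axis=0))
print(manip.current_time(),manip.current_qpos())
E
```

```text
top rod_tip []
top stand []
top 0 0 0
wrist rod_tip [(array([ 0.5231, -0.1376,  0.0504]), 0.68), (array([ 0.5827, -0.4454,  0.0515]), 0.3)]
wrist stand [(array([ 0.5234, -0.1382,  0.0494]), 0.93)]
wrist 138 [ 0.52385475 -0.13883091  0.10297992] [[ 0.52094346 -0.1431838   0.07517549]
 [ 0.52885924 -0.13519285  0.11650079]]
plate 7144 [[ 0.46622501 -0.19894247  0.04741977]
 [ 0.57975533 -0.08065617  0.05194925]]
13.6 [-3.24158538e-01  2.36035905e-01  1.56028634e+00  3.23783304e-05
  1.34523581e+00 -1.50227982e+00]
```

View pics/wrist2.png

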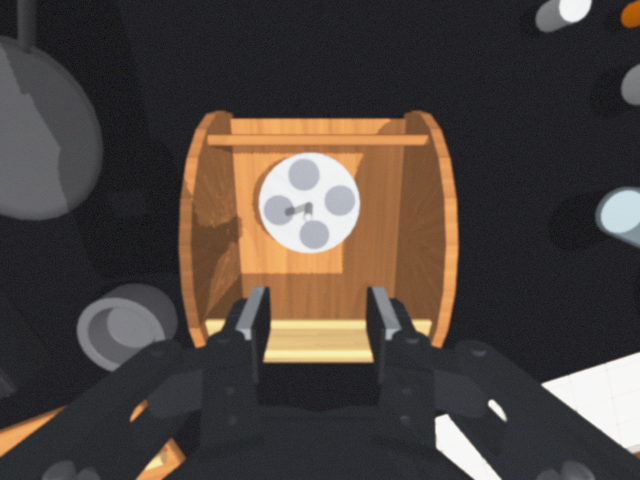

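The wrist view shows the bin open, with the plate centred near (309,203) and the rod near (308,208). The slats are at the back. Next I refine the rod position and hover over the sleeve.

```bash
cat >> h.py <<'E'
def pix2plane(k,uv,z):
    K,R,t=[np.array(k[n]) for n in("camera_matrix","R","t")]; o=-R.T@t
    g=R.T@np.linalg.solve(K,[uv[0],uv[1],1.]); return o+g*(z-o[2])/g[2]
E
python3 - <<'E'
from h import *
Z=np.load("wrist2.npz");X=cloud("w",Z["d"],Z)
m=((abs(X[...,2]-.05)<.006)&(np.hypot(X[...,0]-.523,X[...,1]+.139)<.075)).astype(np.uint8)
c=max(cv2.findContours(m,0,1)[0],key=cv2.contourArea);e=cv2.fitEllipse(c);print(e,pix2plane(Z,e[0],.05))
q=X.reshape(-1,3);q=q[(np.hypot(q[:,0]-.523,q[:,1]+.139)<.03)&(q[:,2]>.06)]
for lo in(.06,.08,.1,.112):
    s=q[(q[:,2]>lo)&(q[:,2]<lo+.02)];print(lo,len(s),s.mean(0).round(4),((s.max(0)+s.min(0))/2).round(4))
y=np.array([.7,.714,0]);y/=np.linalg.norm(y);z=np.array([0,0,-1.])
best=min((( abs(manip.inverse_kinematics([.425,.342,.2],np.c_[np.cross(s*y,z),s*y,z])[5]),s) for s in(1,-1)))
R=np.c_[np.cross(best[1]*y,z),best[1]*y,z];np.save("Rg.npy",R)
manip.move_ptp([.425,.342,.22],R);print(manip.current_qpos())
k=manip.get_calibration("wrist");p,d=manip.grab_frame("wrist");cv2.imwrite("pics/wrist3.png",p[:,:,::-1]);np.savez("wrist3.npz",p=p,d=d,**k)
for n in("sleeve","tin"): print(n,[(np.round(r["at"],4),round(r["confidence"],2)) for r in manip.look_for("wrist",n)])
X=cloud("w",d,k);m=(np.hypot(X[...,0]-.425,X[...,1]-.342)<.025)&(abs(X[...,2]-.045)<.004)
c=max(cv2.findContours(m.astype(np.uint8),0,1)[0],key=cv2.contourArea);(uv,r)=cv2.minEnclosingCircle(c);e=cv2.fitEllipse(c)
print(m.sum(),uv,r,e,pix2plane(k,uv,.045),pix2plane(k,e[0],.045),manip.current_time())
E
```

```text
((308.4519348144531, 202.65687561035156), (97.5683822631836, 99.12571716308594), 102.70372009277344) [ 0.52310686 -0.13882233  0.05      ]
0.06 30 [ 0.5224 -0.1379  0.0711] [ 0.5237 -0.1395  0.0707]
0.08 32 [ 0.5226 -0.1378  0.0897] [ 0.5242 -0.1389  0.0902]
0.1 90 [ 0.5246 -0.1394  0.1125] [ 0.5258 -0.1399  0.1086]
0.112 66 [ 0.5252 -0.1397  0.1149] [ 0.5255 -0.14    0.1146]Traceback (most recent call last):
  File "<stdin>", line 9, in <module>
  File "<stdin>", line 9, in <genexpr>
TypeError: 'NoneType' object is not subscriptable
```

```bash
python3 - <<'E'
from h import *
y=np.array([.7,.714,0]);y/=np.linalg.norm(y);z=np.array([0,0,-1.])
o=[]
for s in(1,-1):
    R=np.c_[np.cross(s*y,z),s*y,z];q=manip.inverse_kinematics([.425,.342,.2],R);q2=manip.inverse_kinematics([.525,-.1395,.2],R)
    print(s,q,q2)
    if q is not None:o.append((abs(q[5]),s,R))
R=min(o,key=lambda t:t[0])[2];np.save("Rg.npy",R)
manip.move_ptp([.425,.342,.22],R);print(np.round(manip.current_qpos(),2))
k=manip.get_calibration("wrist");p,d=manip.grab_frame("wrist");cv2.imwrite("pics/wrist3.png",p[:,:,::-1]);np.savez("wrist3.npz",p=p,d=d,**k)
for n in("sleeve","tin"): print(n,[(np.round(r["at"],4),round(r["confidence"],2)) for r in manip.look_for("wrist",n)])
X=cloud("w",d,k);m=(np.hypot(X[...,0]-.425,X[...,1]-.342)<.025)&(abs(X[...,2]-.045)<.004)
c=max(cv2.findContours(m.astype(np.uint8),0,1)[0],key=cv2.contourArea);(uv,r)=cv2.minEnclosingCircle(c);e=cv2.fitEllipse(c)
print(m.sum(),uv,r,e,pix2plane(k,uv,.045),pix2plane(k,e[0],.045),manip.current_time())
E
```

```text
1 [ 5.92260029e-01  3.77530654e-01  1.69648590e+00 -4.44089210e-16
  1.06757610e+00 -2.03038801e-01] [-3.45418988e-01  3.73515146e-01  1.70247486e+00 -4.44089210e-16
  1.06560265e+00 -1.14071782e+00]
-1 None [-3.45418988e-01  3.73515146e-01  1.70247486e+00 -4.44089210e-16
  1.06560265e+00  2.00087484e+00]
[ 0.59  0.35  1.68 -0.    1.11 -0.2 ]
sleeve [(array([0.3646, 0.2961, 0.0356]), 0.94), (array([0.4704, 0.3033, 0.0388]), 0.92), (array([0.4224, 0.3422, 0.0456]), 0.67), (array([0.4329, 0.2103, 0.039 ]), 0.64)]
tin [(array([0.4276, 0.2111, 0.0395]), 0.8)]
373 (316.5806579589844, 211.8709716796875) 13.608644485473633 ((316.5528259277344, 212.0066375732422), (26.190040588378906, 26.3372802734375), 53.622615814208984) [0.42283314 0.34324992 0.045     ] [0.42290701 0.34314079 0.045     ] 15.5333
```

View pics/wrist3.png

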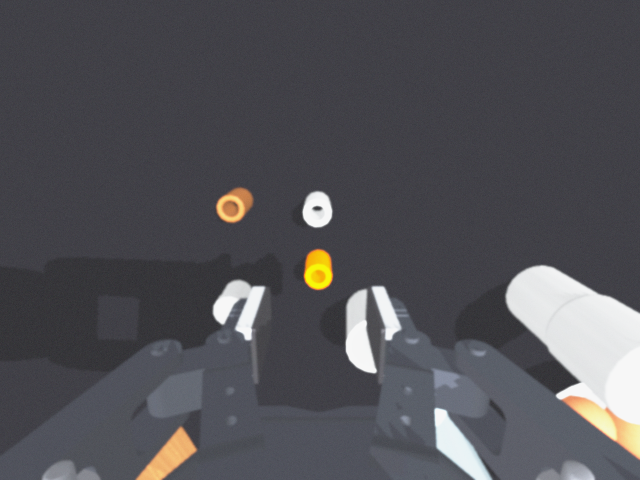

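The grey open-bored tube is at (317,210), with orange at (318,275), brown at (231,207) and the tin at (235,300). The measured top is (0.423, 0.343, 0.045), which matches the 45 mm height, so I grasp it.

```bash
python3 - <<'E'
from h import *
p=np.array([.4229,.3432,.014])
manip.move_l(p+[0,0,.05],max_speed=.25);manip.move_l(p,max_speed=.1)
manip.set_gripper(0,effort=40);print("w",manip.current_grip_width(),manip.current_grip_force())
manip.move_l(p+[0,0,.186],max_speed=.25)
print("w",manip.current_grip_width(),manip.current_grip_force())
k=manip.get_calibration("wrist");P,d=manip.grab_frame("wrist");cv2.imwrite("pics/wrist4.png",P[:,:,::-1]);np.savez("wrist4.npz",p=P,d=d,**k,T=manip.current_ee_pos())
X=cloud("w",d,k);T=np.array(manip.current_ee_pos());R=np.load("Rg.npy");L=(X-T)@R
m=(abs(L[...,0])<.03)&(abs(L[...,1])<.009)&(abs(L[...,2])<.06);l=L[m];print(T,len(l),np.percentile(l,[2,50,98],axis=0).round(4))
t=l[l[:,2]<-.026];print(len(t),np.percentile(t,[2,50,98],axis=0).round(4) if len(t) else'')
print(manip.current_time())
E
```

```text
w 0.28525092631598514 39.49153256602585
w 0.2875870426569831 39.29566681617871
[0.42220129 0.34271441 0.19835766] 4430 [[-0.0112 -0.0086 -0.0306]
 [ 0.0079  0.0001 -0.0222]
 [ 0.0121  0.0086  0.011 ]]
1751 [[-0.0121 -0.0087 -0.0308]
 [ 0.0006  0.0001 -0.0295]
 [ 0.0118  0.0087 -0.0262]]
18.1917
```

View pics/wrist4.png

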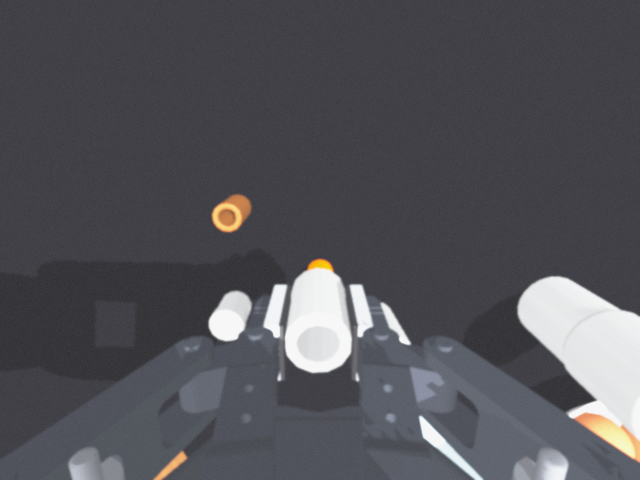

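```bash
cat >> h.py <<'E'
w=B[2];f=np.array([np.cos(w),np.sin(w),0]);l=np.array([-f[1],f[0],0]);D=np.array([0,0,-1.])
Rb=np.c_[-f,np.cross(D,-f),D]
E
python3 - <<'E'
from h import *
k=manip.get_calibration("wrist");c=-np.array(k["R"]).T@k["t"];Rg=np.load("Rg.npy");o=(c-manip.current_ee_pos())@Rg;print("cam in tool",o)
rod=np.array([.5248,-.1395,.33])
t=rod-Rb@np.array([o[0],0,0]);print(t,manip.inverse_kinematics(t,Rb))
manip.move_ptp(t,Rb)
k=manip.get_calibration("wrist");P,d=manip.grab_frame("wrist");cv2.imwrite("pics/wrist5.png",P[:,:,::-1]);np.savez("wrist5.npz",p=P,d=d,**k)
X=cloud("w",d,k)
r=np.hypot(X[...,0]-.524,X[...,1]+.139)
m=(r<.02)&(X[...,2]>.095)&(X[...,2]<.13)
cs=cv2.findContours(m.astype(np.uint8),0,1)[0];cc=max(cs,key=cv2.contourArea);uv,rr=cv2.minEnclosingCircle(cc)
print(m.sum(),uv,rr,pix2plane(k,uv,.115),X[m].mean(0))
m=(abs(X[...,2]-.05)<.006)&(r<.075)
cc=max(cv2.findContours(m.astype(np.uint8),0,1)[0],key=cv2.contourArea);e=cv2.fitEllipse(cc);print(e,pix2plane(k,e[0],.05))
print(manip.current_time(),-np.array(k["R"]).T@k["t"],manip.current_ee_pos())
cv2.imwrite("pics/w5c.png",cv2.resize(P[max(0,int(uv[1])-75):int(uv[1])+75,int(uv[0])-100:int(uv[0])+100,::-1],(800,600)))
E
```

```text
cam in tool [ 0.07497557  0.00058898 -0.14209639]
[ 0.59406931 -0.16818969  0.33      ] [-3.51279431e-01  4.01774031e-01  1.33458393e+00 -4.44089210e-16
  1.40523469e+00 -1.52940872e+00]
84 (316.5, 132.5) 5.147915363311768 [ 0.52587826 -0.13982729  0.115     ] [ 0.52592516 -0.13993701  0.11464436]
((316.5754089355469, 129.85960388183594), (105.36679077148438, 110.28990936279297), 179.31427001953125) [ 0.52335813 -0.13887264  0.05      ]
20.2417 [ 0.52507661 -0.13847113  0.471783  ] [ 0.59417646 -0.16731739  0.32976318]
```

View pics/w5c.png

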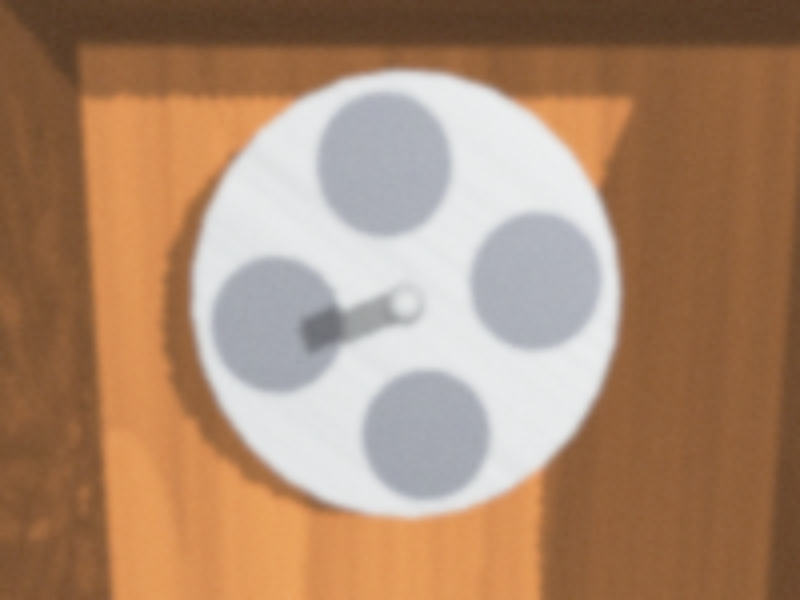

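The crop shows the rod tip centred at (405,303), which is the perspective-corrected centre of the plate. The rod is at (0.5259, -0.1398). I correct for any in-hand offset and insert while watching the force.

```bash
python3 - <<'E'
from h import *
Z=np.load("wrist4.npz");Rg=np.load("Rg.npy")
g=cv2.cvtColor(Z["p"],cv2.COLOR_RGB2GRAY)
print([int(x) for x in g[341,270:366:2]])
o=(pix2plane(Z,(318.2,341),Z["T"][2]+.0306)-Z["T"])@Rg;print("sleeve in tool",o)
o[0]=-.0001;o[1]=np.clip(o[1],-.002,.002);o[2]=0
rod=np.array([.5258,-.1398,0]);p=rod-Rb@o;print(p)
manip.move_l(p+[0,0,.2],max_speed=.2);print(np.round(manip.current_ee_pos()-p,4))
manip.move_l(p+[0,0,.138],max_speed=.15);F0=np.array(manip.current_force())
for z in np.arange(.130,.0699,-.006):
    manip.move_l(p+[0,0,z],max_speed=.08);F=manip.current_force()-F0;print(round(z,3),np.round(F,1))
    if abs(F[2])>12 or np.hypot(*F[:2])>15:break
else:
    for z in np.arange(.0685,.0605,-.001):
        manip.move_l(p+[0,0,z],max_speed=.05);F=manip.current_force()-F0;print(round(z,4),np.round(F,1))
        if F[2]>5:break
print(manip.current_time(),manip.current_grip_width(),manip.current_ee_pos())
P,d=manip.grab_frame("wrist");cv2.imwrite("pics/wrist6.png",P[:,:,::-1])
E
```

```text
[94, 96, 95, 92, 93, 110, 109, 130, 244, 247, 247, 247, 247, 241, 217, 217, 216, 217, 217, 220, 221, 223, 222, 223, 224, 224, 229, 228, 229, 228, 228, 231, 230, 230, 231, 245, 247, 247, 247, 247, 235, 123, 105, 109, 93, 86, 94, 91]
sleeve in tool [ 0.00095545  0.00054936 -0.0306    ]
[ 0.52549739 -0.14026929  0.        ]
[ 9.00e-04 -2.00e-04  2.01e-01]
0.13 [-0.7 -0.6  0. ]
0.124 [-0.6 -0.8  0.5]
0.118 [-0.6  0.1 -0.6]
0.112 [-1.   0.7 -0.5]
0.106 [0.2 1.3 0.1]
0.1 [-0.2  0.6 -1. ]
0.094 [-0.3 -0.2 -0.1]
0.088 [ 0.3  0.3 -0.6]
0.082 [0.1 0.5 0.7]
0.076 [0.  0.9 0.5]
0.07 [ 0.7 -0.2 -0.5]
0.0685 [ 0.4  0.9 -0.3]
0.0675 [-0.6  0.5 -0.4]
0.0665 [-0.4 -0.1  0.2]
0.0655 [-0.  -0.2 -0.4]
0.0645 [-1.5  0.4  6.2]
25.7083 0.28772148207861914 [ 0.52564234 -0.14032305  0.06485274]
```

```bash
python3 - <<'E'
from h import *
manip.set_gripper(.55)
p=np.array(manip.current_ee_pos());manip.move_l(p+[0,0,.12],max_speed=.15);manip.move_l(p+[0,0,.25]+.07*f,max_speed=.25)
k=manip.get_calibration("wrist");P,d=manip.grab_frame("wrist");cv2.imwrite("pics/wrist7.png",P[:,:,::-1])
X=cloud("w",d,k);r=np.hypot(X[...,0]-.5255,X[...,1]+.14);m=(r<.03)&(X[...,2]>.085)&(X[...,2]<.105);print(m.sum(),X[m].mean(0),manip.current_time())
r0=X[(r<.03)&(X[...,2]>.06)];print(np.percentile(r0[:,2],[50,90,99]))
manip.set_gripper(0)
cv2.imwrite("pics/w7c.png",cv2.resize(P[40:280,160:480,::-1],(800,600)))
E
```

```text
334 [ 0.52652153 -0.1403445   0.0938997 ] 27.85
[0.09418339 0.11478607 0.11659789]
```

View pics/w7c.png

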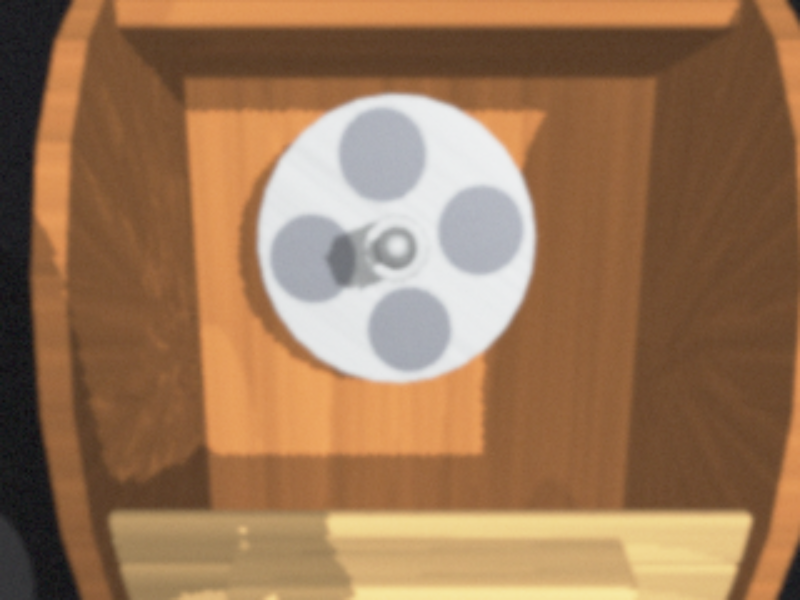

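The sleeve ring at crop pixel (396,247) surrounds the rod. Its top is at z = 0.094 against an expected 0.095, so it is seated. Next I roll the cover shut.

```bash
cat >> h.py <<'E'
def shut(a,extra=0,rr=0):
    p=max(a,90);d=np.radians(p-a);s=min(.011,(.179-.161)/max(np.sin(d),1e-3)-.011)
    return tip_pose(B,np.radians(a),np.radians(p),.005+s*np.cos(d)+extra,.161+.011*np.sin(d)+rr)
E
python3 - <<'E'
from h import *
for a in np.linspace(109,40,8): print(np.round(manip.inverse_kinematics(*shut(a)),2))
P,R=shut(109,extra=.015,rr=.08);manip.move_ptp(P,R);F0=np.array(manip.current_force())
manip.move_l(*shut(109,extra=.012));print(np.round(manip.current_force()-F0,1))
for a in np.linspace(109,43,9):
    manip.move_l(*shut(a));F=manip.current_force()-F0;print(round(a),np.round(F,1))
    if np.linalg.norm(F)>30:break
else:
    for a in np.arange(42.3,34,-.6):
        manip.move_l(*shut(a),max_speed=.05);F=manip.current_force()-F0;print(round(a,1),np.round(F,1))
        if np.linalg.norm(F)>12:break
print(manip.current_time())
for c in("scene","top"):
    p,d=manip.grab_frame(c);cv2.imwrite(f"pics/{c}8.png",p[:,:,::-1]);np.savez(f"{c}8.npz",p=p,d=d)
E
```

```text
[-0.34  0.77  1.11  0.02  1.59 -1.52]
[-0.34  0.62  1.33  0.01  1.35 -1.52]
[-0.33  0.49  1.53 -0.    1.12 -1.51]
[-0.33  0.44  1.61 -0.    1.09 -1.51]
[-0.33  0.39  1.69 -0.    1.06 -1.5 ]
[-0.32  0.35  1.77 -0.    1.02 -1.5 ]
[-0.32  0.33  1.85 -0.    0.96 -1.5 ]
[-0.32  0.32  1.92 -0.    0.9  -1.49]
[-0.1 -0.  -1.2]
109 [ 0.1 -0.7 -1.3]
101 [ 0.1 -0.5 -1.3]
92 [ 1.2  0.  -1.4]
84 [ 0.2 -1.  -1.1]
76 [ 1.1 -0.2 -1.6]
68 [ 0.7 -1.1 -0.5]
60 [ 0.7 -1.6 -1.9]
51 [ 0.9 -0.7 -1. ]
43 [ 0.7 -1.3 -0.2]
42.3 [ 0.7 -0.3 -0.5]
41.7 [ 1.5 -1.5 -0.7]
41.1 [ 1.3 -0.6 -1.9]
40.5 [ 1.7 -0.1 -1.2]
39.9 [ 0.6 -0.6 -1.2]
39.3 [ 2.2 -2.4  2.8]
38.7 [ 2.2 -2.2 12.3]
34.1667
```

```bash
python3 - <<'E'
from h import *
p=np.array(manip.current_ee_pos());F=manip.move_l(p+[0,0,.15],max_speed=.2);manip.move_l(p+[0,0,.2]-.0*f+[-.08,.2,0],max_speed=.3)
for c in("scene","top"):
    P,d=manip.grab_frame(c);cv2.imwrite(f"pics/{c}9.png",P[:,:,::-1]);Z=np.load(f"{c}0.npz")
    for nm,dd in(("before",Z["d"]),("after",d)):
        X=cloud(c,dd).reshape(-1,3);q=X-[B[0],B[1],.035];u=q@f;v=q@l;r=np.hypot(u,q[:,2]);k=(abs(v)<.06)&(r>.166)&(r<.19)&(X[:,2]>.06)
        print(c,nm,k.sum(),np.degrees(np.median(np.arctan2(q[k,2],-u[k]))).round(2))
a=cv2.imread("pics/scene9.png");b=cv2.imread("pics/top9.png");cv2.imwrite("pics/both9.png",np.hstack([cv2.resize(a[160:480,90:510],(400,305)),cv2.resize(b,(400,305))]))
print(manip.current_time())
E
```

```text
scene before 163 42.39
scene after 158 41.64
top before 253 42.53
top after 264 41.81
36.1583
```

View pics/both9.png

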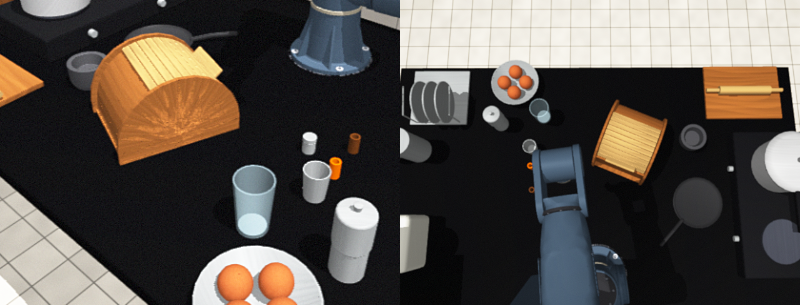

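The cover is shut, slightly tighter than at the start. The sleeve is gone from the counter, and the tin, tumbler and tubes are where they were. The arm is clear of everything.

```bash
python3 -c "
from bench import manip
print(manip.sign_off())"
```

```text
the job is handed in; nothing more can be done
None
```

The job is handed in: the cover was rolled back to its stop, the steel sleeve stands on the plate over the rod, the cover is shut again to its stop, and the bystanders I could see were not moved, all in about 36 s of the 67 s allowed.

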